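# Pack the two-tier tea box under its swing-up tray

## Robot

A 6-joint arm with a two-finger parallel gripper is mounted at the origin on a cart in front of the work surface, level with it; the furniture and walls round the work are solid. World frame = base frame: x ahead of the robot, y to its left, z up, the work surface at z = 0. Lengths are in m, angles in rad, forces in N, time in s.
With the tool pointing down it reaches from about 0.375 to 0.975 m from the base axis. Payload 3.8 kg.
Tool frame: the origin (TCP) lies at the very end of the fingers, on their centre line; the grasp point (between the pads) lies 19 mm behind it; z points along the fingers, y is the line along which they close (so a half turn about z gives the same grasp; the last joint's range is limited). The gripper opens to 85 mm and grips with 20 to 120 N. Pads are 22 mm wide; open, the fingers measure 114 mm over their backs; the gripper's body (76 mm by 85 mm) begins 54 mm behind the grasp point. The pads swing forward as they close: fully open they stand 13 mm farther back than shut.
Start: joints at [-1.235, 0.264, 1.604, -0, 1.274, -0.037], TCP at [0.246, -0.629, 0.231] pointing down, gripper open.
Joint ranges: [-2.63, 2.63], [-0.94, 2.18], [0.31, 2.57], [-1.31, 4.45], [0, 2.66], [-2.55, 2.55]. Speed limits (rad/s): [2.57, 2.57, 3.14, 3.14, 3.14, 3.14].

## Interface

Orientations are given as a rotation vector (axis times angle).
In Python, from workcell import monitor, viewer, job gives the robot as it stands. The module is installed in compiled form; this text tells all that it offers.
- The arm moves only by the tool step_arm, never from a script. Its argument "series" is one flat list of numbers, 4 for each row, row after row: the shift along the tool's x, y, z in m, then the turn about the tool's z in rad. A call has 1 to 8 rows; each row is the pose to reach, as a shift and turn from the pose commanded when the call began, along the tool's axes at that moment; what a row does not reach only later rows make up. A row lasts 1/8 s, in which the tool goes at most 62.5 mm and 10.7 degrees, less where a joint would pass 70% of its speed; a pose out of reach is approached as far as the arm can. A call with a gripper value outside its range is refused whole. "gripper" is the opening, from 0 (shut) to 1 (fully open), set as the call begins (left out, the last holds). The fingers move at their own pace and stop on an object; "newtons" is the grip in N (left out, the last holds). Time passes only in rows, so rows that repeat a pose let the fingers close. It gives the time, the measured TCP pose, the force, the opening and the grip force at its end, in the units of the state.
- monitor.read_state(): the state, without advancing time (a new reading comes with each control period).
- viewer.read_camera(name): name is "side" or "top" or "wrist"; returns a dict with "image" (384x512x3 uint8, red, green, blue), "intrinsics" (3x3 intrinsics, pixels), "T" (4x4, takes a point from camera to world coordinates); the wrist camera has in their place "hand_eye" (4x4, takes a point from camera to tool coordinates, whose origin is the TCP and whose axes are the flange's). Camera axes: x right, y up, looking along -z (the intrinsics and any distortion apply to the point x, -y, -z); pixel columns grow to the right and rows downward; lengths in m; the calibration is good to about 2 mm. The wrist camera is an equidistant fisheye: a pixel r from the principal point sees the ray r / f radians off the axis. A picture is of the moment at which its call begins: read the wrist's pose just before it. There is no depth.
- job.finish_job(): hands the job in; it is judged then, once.
Trained networks look in a picture, given as the dict that the camera call returned (one of the last four; its "shot" number tells which), for a name from the list of things; names that differ only in an ending like _2 or _b are one class to them, and where a whole thing is asked for, a point or a joint stands for the part that bears it (a point fixed in the world has none). Each returns a list of dicts, best first, with "score" (0 to 1); they miss things now and then, are a little off and sometimes report something else, mostly with a low value. They report only what shows in the picture. A call takes as long as a camera call. They do not tell look-alikes from the thing itself.
- viewer.boxes_of(picture, label): "extent" ([centre column, centre row, width, height] in pixels, round what is visible of it).
- viewer.spot_point(picture, label): "point" ([column, row] in pixels: a listed point, or the origin of a listed thing).
The state is a dict: "time": time; "q": joint angles; "joint_vel": joint speeds; "joint_torque": joint torques, N m; "tool_pos": TCP position; "tcp_rot": TCP orientation; "wrist_force": force on the tool from outside, world axes, zero at the start; "torque": the same for the moment, N m; "width": opening from 0.0 (shut) to 1.0 (fully open); "grip_force": force on a finger pad.
Only numpy, scipy, OpenCV 4.12 (cv2) and the standard library are available. Lean on these libraries where they do the work, as an engineer would, in place of code of your own. Each camera call takes 0.05 s, during which the arm holds its last target. There are 200 camera calls.

## Task

Pack the grey two-tier box for tea: push or lift its top tray up and over, away from the sink, by its wooden bar until it rests fully open, then lay the lemon in the wide well of the lower compartment and stand the kitchen timer upright in the narrow well. Finally bring the tray back over and lower it until it is fully shut, with the matchbox still lying in it; leave everything else on the worktop where it is.

Things in the scene. Friction and masses are not known exactly. Their poses are not given: they have to be found in the camera images.
- tray_arms (a joint): Angle of the tray's arms, rad: 0 = tray fully shut on the box, 2.15 = fully open, resting on a stop beyond the box. The tray stays level and moves on an arc of radius 110 mm in the box's x-z plane: with A = joint - 1.187 it has moved x = 0.110*(sin A + 0.927), z = 0.110*(cos A - 0.375) from shut: up and back, highest (69 mm) at 1.187, then down to 192 mm back, 22 mm up.
- box: Grey lower box, fixed to the worktop, 150 mm (x) by 210 mm (y) by 72 mm high, walls and floor 4 mm. Origin: centre of its underside, z up; -x is the front, the side of the wooden bar and the sink (roughly world +y). A 4 mm divider 40 mm high along x at y = -15 mm parts a wide well (+y, far from the robot) from a narrow one (-y). Tray open: bar at x = +72 mm, tray front wall at x = +117 mm.
- wide_well (a point): Centre of the floor of the wide well, axes as the box: inside 142 mm (x) by 114 mm (y), outer walls rise 68 mm above this floor. A wall cabinet hangs over the worktop behind x = 0.57 m (world), underside at z = 0.66 m, its handle bar at x = 0.52, z = 0.69, from y = -0.54 to 0.17: keep wrist and forearm below or in front of it.
- narrow_well (a point): Centre of the floor of the narrow well, axes as the box: inside 142 mm (x) by 84 mm (y), outer walls rise 68 mm above this floor.
- tray_handle (a point): Middle of the tray's wooden bar: round, 11 mm thick, 136 mm long, level along the box's y, 45 mm in front of the tray's front wall (39 mm clear gap, 112 mm long between two steel stems at y = +-60 mm). Axes as the box, x from bar to tray. 98 mm above the worktop shut, 120 mm open; moves with the tray.
- tray_floor (a point): Centre of the floor of the grey top tray, axes as the box: open tray, 150 by 210 mm outside, 36 mm high, walls 4 mm, a divider at y = 0. About 0.35 kg moves, with a soft-close damper (0.22 Nms/rad): its weight holds it shut, and open once past the top, and it sinks slowly by itself on either side. Some 10 N level on the bar (+x to open, -x to shut) starts it.
- matchbox: Small matchbox, 56 x 36 x 16 mm, lying loose in the +y half of the tray; stays in the tray. Origin: centre of its underside.
- timer: Round wind-up kitchen timer, 64 mm across, 53 mm high, upright: round foot 63 mm wide up to 24 mm height, round dial 58 mm wide to 44 mm, on top a ridge 46 mm long (its x) and 10 mm wide from 39 to 53 mm. The dial does not turn. Origin: centre of its underside; 0.06 to 0.12 kg. It goes upright in the narrow well.
- lemon: Yellow lemon, 83 mm long (its x), 58 mm wide and high, lying on its side on the worktop. Origin: its underside below the centre, as it first lies; 0.09 to 0.18 kg. It goes in the wide well.
- lemon_center (a point): Centre of the lemon, 29 mm above its underside; axes as the lemon.
- spice_jar: Bystander: straight spice jar with a flat screw cap, 45 mm across and 106 mm high, standing loose among the things. Origin: centre of its underside. Not to be moved.
- garlic: Bystander: garlic bulb, 54 mm across and 53 mm high, loose at the back of the worktop between sink and hob. Origin: centre of its underside. Not to be moved.
Not all that is in view belongs to the job. Of the things that look like the timer, the larger one is meant.

How it is judged:
On the way, in this order (a step that is already met when the one before it is completed fails the run):
1. the tray is swung fully open, the lower compartment bare (value of joint tray_arms above 1.95 rad), for 0.3 s.
2. the lemon lies in the wide well and the timer stands in the narrow well, with the tray still open (x of timer in the frame of narrow_well between -0.046 and 0.046 m and y of timer in the frame of narrow_well between -0.018 and 0.018 m and z of timer in the frame of narrow_well between -0.006 and 0.008 m and angle between timer's own z axis and vertical below 0.15 rad and x of lemon_center in the frame of wide_well between -0.048 and 0.048 m and y of lemon_center in the frame of wide_well between -0.034 and 0.034 m and z of lemon_center in the frame of wide_well between 0.01 and 0.045 m and value of joint tray_arms above 1.2 rad), for 0.2 s.
At the end, for the whole second after the job is handed in: The tray is fully shut (arms within 0.04 rad of 0); under it the lemon lies in the wide well and the timer stands upright (within 0.15 rad) on the floor of the narrow well; the matchbox lies in the tray; all at rest (value of joint tray_arms below 0.04 rad and x of timer in the frame of narrow_well between -0.046 and 0.046 m and y of timer in the frame of narrow_well between -0.018 and 0.018 m and z of timer in the frame of narrow_well between -0.006 and 0.008 m and angle between timer's own z axis and vertical below 0.15 rad and x of lemon_center in the frame of wide_well between -0.048 and 0.048 m and y of lemon_center in the frame of wide_well between -0.034 and 0.034 m and z of lemon_center in the frame of wide_well between 0.01 and 0.045 m and x of matchbox in the frame of tray_floor between -0.072 and 0.072 m and y of matchbox in the frame of tray_floor between -0.102 and 0.102 m and z of matchbox in the frame of tray_floor between -0.01 and 0.03 m and linear speed of each of timer, lemon, matchbox below 0.02 m/s); the robot touches nothing.
It fails at once if the spice jar is moved more than 30 mm (distance of spice_jar from where it was at the start of the episode above 0.03 m).
It fails at once if the garlic is moved more than 30 mm (distance of garlic from where it was at the start of the episode above 0.03 m).
It also fails if it takes over 72 s, if anything falls off the work surface, if the arm or the gripper's body presses on something with over 40 N, if the wrist force passes 120 N, or if a joint passes its speed limit or range.

## Working session

There is one attempt and no reset: what is moved stays moved. The work goes in short steps, Python scripts to look and compute and a tool call to move; the robot and the scene stay as the last step left them, time stands still between calls to the robot, and variables do not carry over. Pictures are saved under pics/ and viewed, at most 10 in all, crops included, and the job is handed in when it is done.

Besides the shell and the picture viewer there is one more tool, called by a JSON object that holds its "api" and its "payload", one argument or row to a line. step_arm: Moves the arm, as the interface text tells. Its arguments: {"type":"object","properties":{"series":{"type":"array"},"gripper":{"type":"number"},"newtons":{"type":"number"}},"required":["series"]}

```bash
mkdir -p pics
cat > h.py <<'E'
import numpy as np, cv2
from scipy.spatial.transform import Rotation as R
from workcell import monitor, viewer, job
def ray(p,px):
    K=np.array(p["intrinsics"]);T=np.array(p["T"])
    d=np.linalg.inv(K)@[px[0],px[1],1]; d=np.array([d[0],-d[1],-d[2]])
    return T[:3,3],T[:3,:3]@d
def onz(p,px,z):
    o,d=ray(p,px); return o+d*(z-o[2])/d[2]
def tri(rays):
    A=np.zeros((3,3));b=np.zeros(3)
    for o,d in rays:
        d=d/np.linalg.norm(d);M=np.eye(3)-np.outer(d,d);A+=M;b+=M@o
    return np.linalg.solve(A,b)
def save(p,n): cv2.imwrite("pics/"+n,cv2.cvtColor(p["image"],cv2.COLOR_RGB2BGR))
E
cat > a.py <<'E'
from h import *
np.set_printoptions(precision=3,suppress=True)
s=monitor.read_state();print(s["time"],s["tool_pos"],s["tcp_rot"])
for c in("top","side"):
    p=viewer.read_camera(c);save(p,c+"0.png")
    print(c,p["T"],p.get("dist"),p.keys())
    for l in["box","tray_handle","tray_floor","wide_well","narrow_well","matchbox","timer","lemon","lemon_center","spice_jar","garlic"]:
        for r in viewer.spot_point(p,l)[:3]:
            print(l,np.array(r["point"]),round(r["score"],2),[onz(p,r["point"],z)[:2] for z in((0.098,) if l=="tray_handle" else (0.072,) if l=="tray_floor" else (0.,0.029) if 'lemon' in l else (0.,))])
E
python3 a.py; python3 -c "
import cv2,numpy as np
cv2.imwrite('pics/b.png',cv2.resize(np.vstack([cv2.imread('pics/top0.png')]),(800,600)))"
```

```text
0.0 [ 0.246 -0.628  0.23 ] [-3.085 -0.582  0.001]
top [[ 0.017  0.983 -0.184  0.382]
 [-1.     0.018  0.004  0.012]
 [ 0.007  0.184  0.983  1.119]
 [ 0.     0.     0.     1.   ]] None dict_keys(['image', 'intrinsics', 'T', 'shot'])
box [368.4 231.4] 0.88 [array([ 0.498, -0.321])]
tray_handle [333.5 221.7] 0.97 [array([ 0.511, -0.206])]
tray_floor [381.2 222.9] 0.85 [array([ 0.513, -0.333])]
tray_floor [248.6 254.4] 0.28 [array([0.428, 0.003])]
timer [161.3 243.5] 0.75 [array([0.456, 0.237])]
timer [203.  253.4] 0.72 [array([0.432, 0.125])]
lemon [248.9 255.7] 0.62 [array([0.428, 0.002]), array([0.426, 0.002])]
lemon_center [245.1 253.3] 0.82 [array([0.434, 0.012]), array([0.432, 0.012])]
spice_jar [142.4 214.2] 0.79 [array([0.534, 0.293])]
spice_jar [380.3 204.1] 0.59 [array([ 0.574, -0.356])]
garlic [164.4 141.1] 0.65 [array([0.743, 0.244])]
side [[-0.843  0.28  -0.46   0.078]
 [-0.538 -0.47   0.7    0.729]
 [-0.021  0.837  0.547  0.673]
 [ 0.     0.     0.     1.   ]] None dict_keys(['image', 'intrinsics', 'T', 'shot'])
box [313.4 170.7] 0.94 [array([ 0.524, -0.332])]
tray_handle [
[... 190 characters left out ...]
y([ 0.457, -0.34 ])]
wide_well [294.8 233.2] 0.18 [array([ 0.427, -0.008])]
narrow_well [303.5 159.9] 0.58 [array([ 0.586, -0.383])]
narrow_well [330.  175.8] 0.56 [array([ 0.464, -0.33 ])]
matchbox [306.3 151. ] 0.69 [array([ 0.607, -0.448])]
timer [269.7 266.2] 0.6 [array([0.422, 0.133])]
timer [239.3 287.2] 0.6 [array([0.447, 0.227])]
lemon [295.  236.1] 0.67 [array([0.422, 0.002]), array([0.407, 0.033])]
lemon_center [297.7 228.1] 0.59 [array([ 0.431, -0.032]), array([0.415, 0.001])]
spice_jar [190.3 285.9] 0.77 [array([0.545, 0.282])]
spice_jar [316.5 152.2] 0.72 [array([ 0.571, -0.459])]
garlic [304.3 163.9] 0.72 [array([ 0.571, -0.359])]
garlic [140.4 248. ] 0.58 [array([0.74, 0.25])]
```

View pics/b.png

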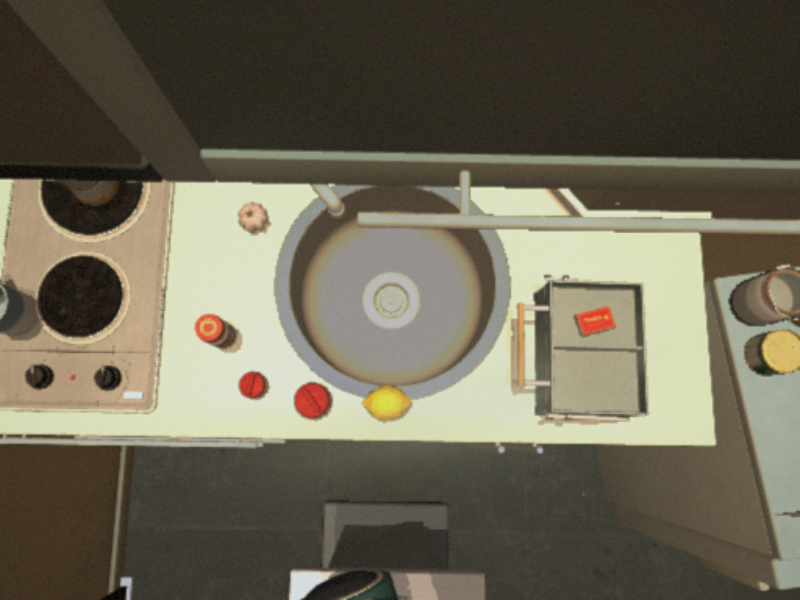

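View pics/side0.png

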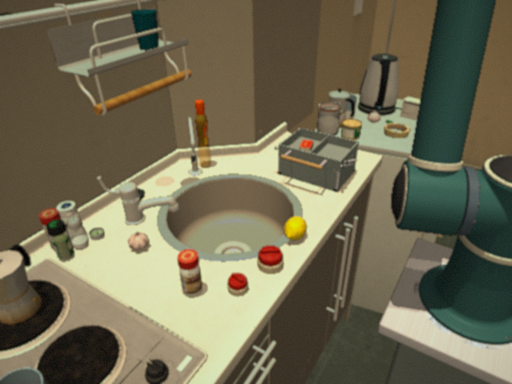

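Two red timers show in the top view: A at (203,253) and B at (161,243) (512-px scale). A looks larger, so I take it as the meant one and confirm with a crop. The lemon is at (248,256), the box at about (375,222), and the jar at (134,210).

```bash
cat > b.py <<'E'
from h import *
np.set_printoptions(precision=3,suppress=True)
p=viewer.read_camera("top");q=viewer.read_camera("side")
im=p["image"]
k=.64
for n,c,z in[("tray fl far",(535,282),.108),("fl near",(537,415),.108),("bk far",(641,283),.108),("bk near",(646,415),.108),("bar far",(521,303),.103),("bar near",(518,391),.103)]:
    print(n,onz(p,(c[0]*k,c[1]*k),z))
for n,a,b in[("handle",(333.5,221.7),(301.8,161.5)),("lemonc",(245.1,253.3),(297.7,228.1)),("timer",(203,253.4),(269.7,266.2)),("jar",(142.4,214.2),(190.3,285.9))]:
    print(n,tri([ray(p,a),ray(q,b)]))
print("handle side z98",onz(q,(301.8,161.5),.098))
hsv=cv2.cvtColor(im,cv2.COLOR_RGB2HSV)
def blobs(m,z,n):
    cs,_=cv2.findContours(m.astype(np.uint8),0,1)
    for c in cs:
        if cv2.contourArea(c)>60:
            r=cv2.minAreaRect(c);pts=cv2.boxPoints(r);w=np.array([onz(p,a,z) for a in pts])
            e=[w[1]-w[0],w[2]-w[1]];print(n,"px",r[0],"w",w.mean(0)[:2],"len",[np.linalg.norm(a) for a in e],"ang",[np.degrees(np.arctan2(a[1],a[0])) for a in e])
blobs((hsv[...,0]>20)&(hsv[...,0]<32)&(hsv[...,1]>140)&(hsv[...,2]>120),.029,"yel")
blobs(((hsv[...,0]<6)|(hsv[...,0]>174))&(hsv[...,1]>150)&(hsv[...,2]>60),.03,"red")
c=cv2.resize(im[225:285,140:270],(780,360),interpolation=cv2.INTER_CUBIC)
save({"image":c},"crop.png")
E
python3 b.py
```

```text
tray fl far [ 0.614 -0.228  0.108]
fl near [ 0.403 -0.226  0.108]
bk far [ 0.615 -0.398  0.108]
bk near [ 0.406 -0.395  0.108]
bar far [ 0.58  -0.206  0.103]
bar near [ 0.44  -0.199  0.103]
handle [ 0.51  -0.205  0.1  ]
lemonc [0.423 0.008 0.032]
timer [ 0.43   0.125 -0.011]
jar [0.534 0.291 0.014]
handle side z98 [ 0.512 -0.209  0.098]
yel px (247.00003051757812, 257.0000305175781) w [0.423 0.007] len [np.float64(0.058804999198360595), np.float64(0.05882298937951723)] ang [np.float64(-44.10824536071398), np.float64(-133.9259489127005)]
red px (199.5, 255.5) w [0.425 0.13 ] len [np.float64(0.05482459746452585), np.float64(0.05411054881133211)] ang [np.float64(-89.01458867777562), np.float64(-178.08107617095018)]
red px (161.5, 245.5) w [0.449 0.231] len [np.float64(0.03923255524302184), np.float64(0.03898424899223954)] ang [np.float64(-89.00797464800453), np.float64(-177.03881151086807)]
red px (380.8529968261719, 204.91180419921875) w [ 0.567 -0.348] len [np.float64(0.05213113831223438), np.float64(0.029156073120236495)] ang [np.float64(-74.96143295765808), np.float64(-168.63538451355618)]
```

View pics/crop.png

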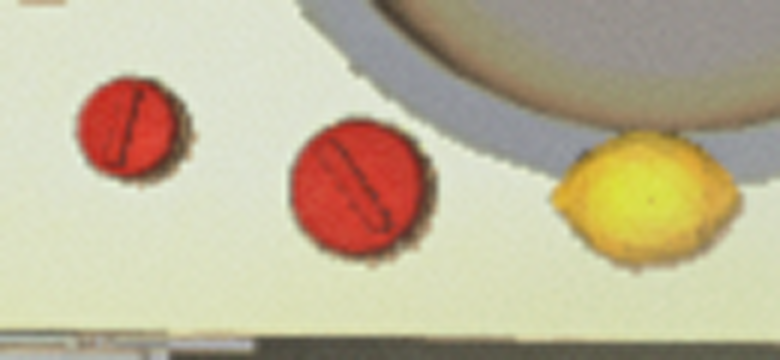

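The crop shows A at crop (357,188), about 54 mm of red dial, and B at (130,128), about 39 mm. A is the larger and is the timer meant, at world about (0.425, 0.130). The lemon's long axis runs along world y. Next I go above the bar.

{"api": "step_arm", "payload": {
  "series": [0.405,-0.31,0.03,0.398,0.405,-0.31,0.03,0.398,0.405,-0.31,0.03,0.398,0.405,-0.31,0.03,0.398,0.405,-0.31,0.03,0.398,0.405,-0.31,0.03,0.398,0.405,-0.31,0.03,0.398,0.405,-0.31,0.03,0.398],
  "gripper": 0.45,
  "newtons": 40
}}

```text
time: 2.3
tool_pos: [0.5054, -0.2, 0.2023]
tcp_rot: [3.141, -0.04, 0.002]
wrist_force: [0.8, -0.1, 0.5]
width: 0.45
grip_force: 0.0
```

{"api": "step_arm", "payload": {
  "series": [0,0,0,0,0,0,0,0]
}}

```text
time: 2.55
tool_pos: [0.5044, -0.2018, 0.202]
tcp_rot: [3.141, -0.038, -0.0]
wrist_force: [0.7, -0.0, -0.3]
width: 0.446
grip_force: 0.0
```

```bash
cat >> h.py <<'E'
def wray(p,s,px):
    K=np.array(p["intrinsics"]) if "intrinsics" in p else None
    f=K[0,0];u=(px[0]-K[0,2])/K[0,0];v=(px[1]-K[1,2])/K[1,1];r=np.hypot(u,v)+1e-9
    d=np.array([np.sin(r)*u/r,-np.sin(r)*v/r,-np.cos(r)])
    H=np.array(p["hand_eye"]);Rt=R.from_rotvec(s["tcp_rot"]).as_matrix()
    return Rt@H[:3,3]+s["tool_pos"],Rt@H[:3,:3]@d
def wz(p,s,px,z):
    o,d=wray(p,s,px);return o+d*(z-o[2])/d[2]
def wrist(n):
    s=monitor.read_state();p=viewer.read_camera("wrist");save(p,n)
    np.set_printoptions(precision=3,suppress=True)
    Rm=R.from_rotvec(s["tcp_rot"]).as_matrix()
    print("t",s["time"],"tcp",np.array(s["tool_pos"]),"x az",np.degrees(np.arctan2(Rm[1,0],Rm[0,0])),"tilt",np.degrees(np.arccos(-Rm[2,2])),"q6",s["q"][5],"w",s["width"],"g",s["grip_force"],"F",np.array(s["wrist_force"]))
    return s,p
E
python3 -c "
from h import *
s,p=wrist('w1.png')
print(p.keys())
for l,z in(('tray_handle',.098),('tray_floor',.076),('box',0),('matchbox',.076)):
    for r in viewer.spot_point(p,l)[:2]: print(l,r['point'],round(r['score'],2),wz(p,s,r['point'],z))
"
```

```text
t 2.55 tcp [ 0.504 -0.202  0.202] x az -1.371020679972563 tilt 0.03882206461335424 q6 1.1691013685160714 w 0.4462501810984548 g 0.0 F [ 0.69  -0.031 -0.346]
dict_keys(['image', 'intrinsics', 'hand_eye', 'shot'])
tray_handle [256.2, 168.0] 0.81 [ 0.517 -0.204  0.098]
tray_floor [380.8, 162.6] 0.96 [ 0.515 -0.327  0.076]
box [351.9, 147.5] 0.69 [ 0.514 -0.32   0.   ]
matchbox [387.2, 120.4] 0.74 [ 0.557 -0.331  0.076]
```

View pics/w1.png

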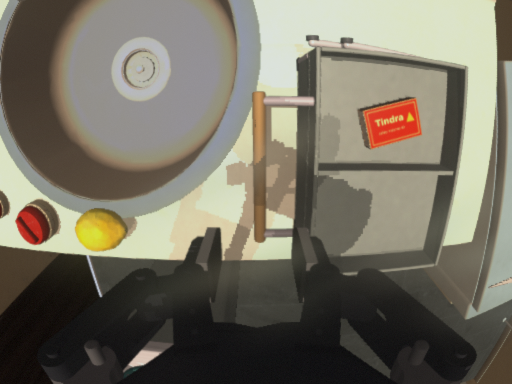

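The wrist view shows the bar from (259,93) to (260,241), with the matchbox at (391,121) and the lemon at (101,229). I descend straddling the bar and grip it.

{"api": "step_arm", "payload": {
  "series": [0,0.003,0.06,0,0,0.003,0.11,0,0,0.003,0.123,0,0,0.003,0.123,0]
}}

```text
time: 3.3
tool_pos: [0.504, -0.2052, 0.0788]
tcp_rot: [-3.141, 0.041, 0.002]
wrist_force: [0.4, -0.5, 1.2]
width: 0.452
grip_force: 0.0
```

{"api": "step_arm", "payload": {
  "series": [0,0,0,0,0,0,0,0,0,0,0,0,0,0,0,0],
  "gripper": 0,
  "newtons": 40
}}

```text
time: 3.8
tool_pos: [0.5064, -0.2045, 0.0815]
tcp_rot: [3.141, -0.039, 0.007]
wrist_force: [0.6, 4.6, 5.6]
width: 0.108
grip_force: 39.2
```

```bash
python3 -c "
import numpy as np
r=lambda j:(.110*(np.sin(j-1.187)+.927),.110*(np.cos(j-1.187)-.375))
for j in np.linspace(0,2.12,17): print(round(j,3),np.round(r(j),3))"
```

```text
0.0 [-0. -0.]
0.132 [0.006 0.013]
0.265 [0.014 0.025]
0.398 [0.024 0.036]
0.53 [0.035 0.046]
0.663 [0.047 0.054]
0.795 [0.06 0.06]
0.928 [0.074 0.065]
1.06 [0.088 0.068]
1.193 [0.103 0.069]
1.325 [0.117 0.068]
1.458 [0.131 0.065]
1.59 [0.145 0.06 ]
1.723 [0.158 0.053]
1.855 [0.17  0.045]
1.988 [0.181 0.035]
2.12 [0.19  0.024]
```

{"api": "step_arm", "payload": {
  "series": [0,0.006,-0.013,0,0,0.014,-0.025,0,0,0.024,-0.036,0,0,0.035,-0.046,0,0,0.047,-0.054,0,0,0.06,-0.06,0,0,0.074,-0.065,0,0,0.088,-0.068,0]
}}

```text
time: 4.8
tool_pos: [0.5051, -0.2932, 0.1498]
tcp_rot: [3.14, -0.039, 0.011]
wrist_force: [6.7, 2.4, -0.9]
width: 0.11
grip_force: 39.1
```

{"api": "step_arm", "payload": {
  "series": [0,0.015,-0.001,0,0,0.029,0,0,0,0.043,0.003,0,0,0.057,0.008,0,0,0.07,0.015,0,0,0.082,0.023,0,0,0.093,0.033,0,0,0.103,0.044,0]
}}

```text
time: 5.8
tool_pos: [0.5036, -0.3961, 0.1044]
tcp_rot: [3.14, -0.04, 0.013]
wrist_force: [11.2, 5.4, -4.1]
width: 0.111
grip_force: 39.0
```

{"api": "step_arm", "payload": {
  "series": [0,0.001,0.002,0,0,0.001,0.002,0]
}}

```text
time: 6.05
tool_pos: [0.5036, -0.3968, 0.1033]
tcp_rot: [3.14, -0.04, 0.012]
wrist_force: [8.3, 4.5, 0.6]
width: 0.112
grip_force: 39.5
```

{"api": "step_arm", "payload": {
  "series": [0,0,0,0,0,0,0,0,0,0,0,0],
  "gripper": 0.42
}}

```text
time: 6.42
tool_pos: [0.4992, -0.3969, 0.1011]
tcp_rot: [3.141, -0.04, -0.0]
wrist_force: [-0.6, 0.0, -0.0]
width: 0.418
grip_force: 0.0
```

{"api": "step_arm", "payload": {
  "series": [0,0,-0.04,0,0,0,-0.09,0,0,-0.06,-0.13,0,0,-0.12,-0.15,0,0,-0.18,-0.15,0,0,-0.24,-0.15,0,0,-0.24,-0.15,0]
}}

```text
time: 7.3
tool_pos: [0.5053, -0.1534, 0.2512]
tcp_rot: [-3.141, 0.032, -0.0]
wrist_force: [0.1, 0.1, -0.3]
width: 0.421
grip_force: 0.0
```

```bash
python3 -c "
from h import *
s,p=wrist('w2.png')
for l,z in(('tray_handle',.12),('tray_floor',.098),('wide_well',0.004),('narrow_well',0.004),('box',0),('lemon_center',.029),('timer',0)):
    for r in viewer.spot_point(p,l)[:2]: print(l,r['point'],round(r['score'],2),wz(p,s,r['point'],z))
"
```

```text
t 7.3 tcp [ 0.505 -0.153  0.251] x az -1.1855569963199386 tilt 0.04034708767522048 q6 1.2488943055495987 w 0.42128789310993764 g 0.0 F [ 0.082  0.072 -0.288]
tray_handle [466.6, 166.7] 0.86 [ 0.51  -0.396  0.12 ]
tray_handle [4.8, 147.7] 0.19 [0.548 0.155 0.12 ]
wide_well [380.8, 111.8] 0.91 [ 0.558 -0.328  0.004]
wide_well [373.9, 180.7] 0.45 [ 0.458 -0.325  0.004]
narrow_well [374.4, 182.2] 0.87 [ 0.456 -0.326  0.004]
box [373.5, 140.8] 0.81 [ 0.516 -0.32   0.   ]
lemon_center [143.7, 217.2] 0.68 [0.418 0.007 0.029]
timer [32.6, 190.0] 0.81 [0.452 0.238 0.   ]
timer [381.8, 112.9] 0.73 [ 0.556 -0.331  0.   ]
```

View pics/w2.png

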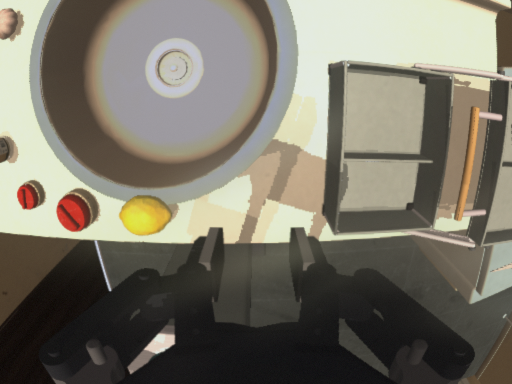

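The view shows the tray open with its bar at (467,166) and the box's two wells bare. The lemon is at (146,215) and the large timer at (74,212). Now to the lemon, turning the tool a quarter turn.

{"api": "step_arm", "payload": {
  "series": [-0.088,-0.158,0.1,-1.59,-0.088,-0.158,0.1,-1.59,-0.088,-0.158,0.1,-1.59,-0.088,-0.158,0.1,-1.59,-0.088,-0.158,0.1,-1.59,-0.088,-0.158,0.1,-1.59,-0.088,-0.158,0.1,-1.59,-0.088,-0.158,0.1,-1.59],
  "gripper": 1
}}

```text
time: 8.7
tool_pos: [0.4219, 0.0027, 0.1509]
tcp_rot: [2.32, 2.118, -0.0]
wrist_force: [0.1, 1.1, -0.7]
width: 0.999
grip_force: 0.0
```

{"api": "step_arm", "payload": {
  "series": [0,0,0,-0.09,0,0,0,-0.09,0,0,0,-0.09]
}}

```text
time: 9.07
tool_pos: [0.4217, 0.003, 0.1509]
tcp_rot: [-2.231, -2.212, 0.0]
wrist_force: [-0.5, -0.6, 0.4]
width: 0.997
grip_force: 0.0
```

```bash
python3 -c "
from h import *
s,p=wrist('w3.png')
for l,z in(('lemon_center',.029),('lemon',0),('timer',0)):
    for r in viewer.spot_point(p,l)[:2]: print(l,r['point'],round(r['score'],2),wz(p,s,r['point'],z))
h=cv2.cvtColor(p['image'],cv2.COLOR_RGB2HSV);m=((h[...,0]>20)&(h[...,0]<32)&(h[...,1]>140)&(h[...,2]>100)).astype(np.uint8)
c=max(cv2.findContours(m,0,1)[0],key=cv2.contourArea);r=cv2.minAreaRect(c);print(r,cv2.fitEllipse(c),wz(p,s,r[0],.029))
"
```

```text
t 9.075 tcp [0.422 0.003 0.151] x az 89.52370932710205 tilt 0.006122491958501941 q6 -0.043523183265221935 w 0.9968553512129321 g 0.0 F [-0.538 -0.618  0.384]
lemon_center [257.1, 170.6] 0.73 [0.422 0.007 0.029]
lemon [256.7, 165.8] 0.79 [0.422 0.004 0.   ]
((256.5, 172.5), (69.29645538330078, 67.88224792480469), 45.0) ((257.5410461425781, 171.94973754882812), (57.39104080200195, 80.73603820800781), 176.05227661132812) [0.422 0.005 0.029]
```

{"api": "step_arm", "payload": {
  "series": [0.003,0,0.06,0,0.003,0,0.115,0,0.003,0,0.141,0,0.003,0,0.141,0]
}}

```text
time: 9.78
tool_pos: [0.419, 0.0066, 0.0078]
tcp_rot: [-2.225, -2.211, 0.006]
wrist_force: [0.8, 0.4, 0.4]
width: 0.998
grip_force: 0.0
```

{"api": "step_arm", "payload": {
  "series": [0,0,0,0,0,0,0,0,0,0,0,0,0,0,0,0],
  "gripper": 0,
  "newtons": 35
}}

```text
time: 10.28
tool_pos: [0.4237, 0.0063, 0.0122]
tcp_rot: [2.226, 2.213, 0.004]
wrist_force: [-1.6, -0.4, 6.2]
width: 0.647
grip_force: 36.4
```

{"api": "step_arm", "payload": {
  "series": [0,0,-0.05,0,0,0,-0.1,0,0,0,-0.15,0,0,0,-0.16,0]
}}

```text
time: 10.78
tool_pos: [0.4251, 0.0063, 0.1753]
tcp_rot: [2.223, 2.209, 0.011]
wrist_force: [0.2, -0.6, -1.7]
width: 0.645
grip_force: 38.3
```

{"api": "step_arm", "payload": {
  "series": [-0.316,0.136,0,1.57,-0.316,0.136,0,1.57,-0.316,0.136,0,1.57,-0.316,0.136,0,1.57,-0.316,0.136,0,1.57,-0.316,0.136,0,1.57,-0.316,0.136,0,1.57,-0.316,0.136,0,1.57]
}}

```text
time: 11.78
tool_pos: [0.555, -0.3107, 0.1683]
tcp_rot: [-3.139, -0.09, 0.003]
wrist_force: [-0.0, -0.5, -1.0]
width: 0.646
grip_force: 38.4
```

{"api": "step_arm", "payload": {
  "series": [0,0,0,0.07,0,0,0,0.07,0,0,0,0.07]
}}

```text
time: 12.15
tool_pos: [0.5553, -0.3101, 0.1693]
tcp_rot: [-3.141, 0.006, 0.001]
wrist_force: [0.1, 0.8, -0.9]
width: 0.643
grip_force: 38.4
```

```bash
python3 -c "
from h import *
s,p=wrist('w4.png')
for l,z in(('tray_handle',.12),('wide_well',0.004),('narrow_well',.004),('lemon_center',s['tool_pos'][2]+.019)):
    for r in viewer.spot_point(p,l)[:2]: print(l,r['point'],round(r['score'],2),wz(p,s,r['point'],z))
"
```

```text
t 12.15 tcp [ 0.555 -0.31   0.169] x az -0.22589646234144992 tilt 0.05632890300614771 q6 1.0262848546937284 w 0.6428561025586551 g 38.352034521522 F [ 0.07   0.8   -0.906]
tray_handle [364.2, 253.9] 0.89 [ 0.513 -0.397  0.12 ]
wide_well [272.7, 162.2] 0.55 [ 0.558 -0.329  0.004]
lemon_center [257.1, 257.8] 0.77 [ 0.557 -0.312  0.188]
```

View pics/w4.png

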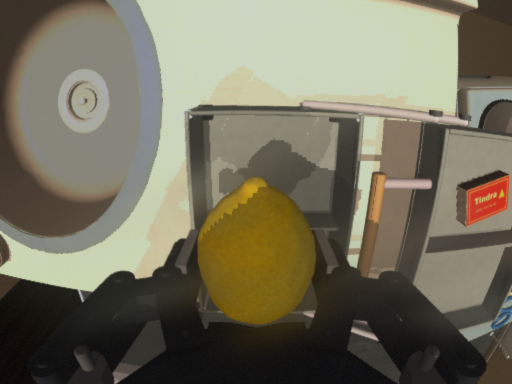

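The lemon is held at (257,258) over the wide well, with the bar clear to the right at (370,220). I lower it and release with a small opening.

{"api": "step_arm", "payload": {
  "series": [0.002,0.004,0.05,0,0.002,0.004,0.1,0,0.002,0.004,0.135,0,0.002,0.004,0.151,0,0.002,0.004,0.151,0]
}}

```text
time: 13.02
tool_pos: [0.5579, -0.3145, 0.0188]
tcp_rot: [-3.141, 0.008, 0.0]
wrist_force: [-0.4, 0.1, -1.7]
width: 0.652
grip_force: 38.9
```

{"api": "step_arm", "payload": {
  "series": [0,0,0,0,0,0,0,0,0,0,0,0],
  "gripper": 0.76
}}

```text
time: 13.4
tool_pos: [0.5585, -0.3147, 0.0202]
tcp_rot: [3.141, -0.008, 0.003]
wrist_force: [0.9, -0.4, 1.6]
width: 0.763
grip_force: 0.6
```

{"api": "step_arm", "payload": {
  "series": [0,0,-0.04,0,0,0,-0.09,0,0,0,-0.14,0,0,0,-0.17,0]
}}

```text
time: 13.9
tool_pos: [0.559, -0.3151, 0.1931]
tcp_rot: [3.139, -0.008, 0.007]
wrist_force: [0.1, -0.7, 0.3]
width: 0.757
grip_force: 0.0
```

{"api": "step_arm", "payload": {
  "series": [-0.035,-0.115,0.0,0,-0.133,-0.445,0.04,0,-0.133,-0.445,0.04,0,-0.133,-0.445,0.04,0,-0.133,-0.445,0.04,0,-0.133,-0.445,0.04,0,-0.133,-0.445,0.04,0,-0.133,-0.445,0.04,0],
  "gripper": 1
}}

```text
time: 14.9
tool_pos: [0.4256, 0.1338, 0.1491]
tcp_rot: [-3.141, 0.004, -0.001]
wrist_force: [0.0, -0.5, 0.3]
width: 1.0
grip_force: 0.0
```

{"api": "step_arm", "payload": {
  "series": [0,0,0,0,0,0,0,0,0,0,0,0]
}}

```text
time: 15.28
tool_pos: [0.4276, 0.1304, 0.1492]
tcp_rot: [3.141, -0.011, 0.001]
wrist_force: [-0.6, 0.0, -0.1]
width: 1.004
grip_force: 0.0
```

```bash
python3 -c "
from h import *
s,p=wrist('w5.png')
for l,z in(('timer',0),):
    for r in viewer.spot_point(p,l)[:3]: print(l,r['point'],round(r['score'],2),wz(p,s,r['point'],z))
h=cv2.cvtColor(p['image'],cv2.COLOR_RGB2HSV);m=(((h[...,0]<6)|(h[...,0]>174))&(h[...,1]>140)&(h[...,2]>50)).astype(np.uint8)
for c in cv2.findContours(m,0,1)[0]:
  if cv2.contourArea(c)>150:
    x,y,w,hh=cv2.boundingRect(c);print(x,y,w,hh,wz(p,s,(x+w/2,y+hh/2),.042))
"
```

```text
t 15.275 tcp [0.428 0.13  0.149] x az -0.3836129215570507 tilt 0.03511785552328872 q6 1.818069116662684 w 1.003872781925245 g 0.0 F [-0.584  0.039 -0.133]
timer [255.1, 171.1] 0.67 [0.425 0.13  0.   ]
timer [153.7, 150.7] 0.67 [0.448 0.235 0.   ]
236 171 51 41 [0.418 0.124 0.042]
238 156 35 18 [0.442 0.129 0.042]
128 134 42 44 [0.452 0.225 0.042]
20 46 56 56 [0.539 0.332 0.042]
```

```bash
python3 -c "
import cv2
i=cv2.imread('pics/w5.png')[110:260,110:350];cv2.imwrite('pics/w5c.png',cv2.resize(i,(768,480),interpolation=cv2.INTER_CUBIC))"
```

```text
(no output)
```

View pics/w5c.png

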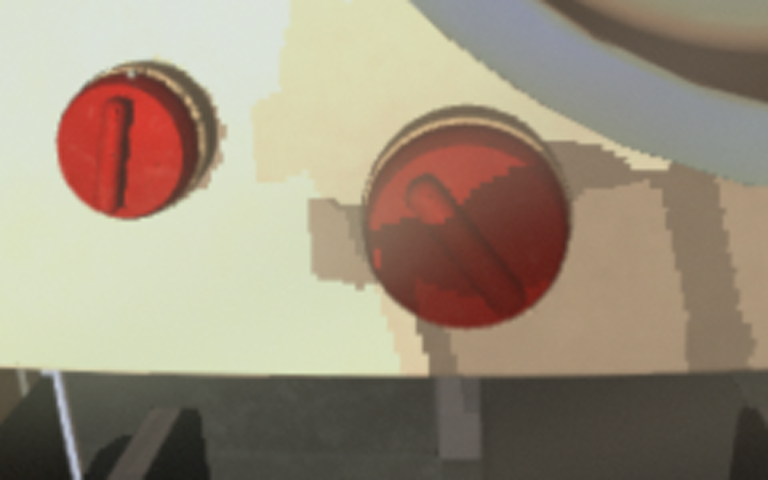

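The crop shows the large timer's dial centred at crop (468,226), i.e. px (256,181), between the fingers. The small one is at crop (127,145) and clear of them. I descend to the foot.

{"api": "step_arm", "payload": {
  "series": [-0.001,0,0.06,0,-0.001,0,0.11,0,-0.001,0,0.135,0,-0.001,0,0.141,0,-0.001,0,0.141,0]
}}

```text
time: 16.0
tool_pos: [0.4267, 0.131, 0.0083]
tcp_rot: [-3.142, 0.009, -0.0]
wrist_force: [1.2, -0.7, 0.1]
width: 0.999
grip_force: 0.0
```

{"api": "step_arm", "payload": {
  "series": [0,0,0,0,0,0,0,0,0,0,0,0,0,0,0,0],
  "gripper": 0,
  "newtons": 35
}}

```text
time: 16.5
tool_pos: [0.4277, 0.1316, 0.0098]
tcp_rot: [-3.141, 0.008, -0.005]
wrist_force: [-0.5, -1.3, 5.3]
width: 0.718
grip_force: 37.1
```

{"api": "step_arm", "payload": {
  "series": [0,0,-0.05,0,0,0,-0.1,0,0,0,-0.15,0,0,0,-0.16,0]
}}

```text
time: 17.0
tool_pos: [0.4292, 0.1321, 0.1731]
tcp_rot: [-3.139, 0.008, -0.015]
wrist_force: [0.2, 0.2, -0.9]
width: 0.716
grip_force: 39.4
```

{"api": "step_arm", "payload": {
  "series": [0.007,0.04,0.0,0,0.02,0.1,0,0,0.03,0.16,0,0,0.03,0.22,0,0,0.03,0.28,0,0,0.03,0.34,0,0,0.03,0.4,0,0,0.03,0.446,0,0]
}}

```text
time: 18.0
tool_pos: [0.4527, -0.3169, 0.1668]
tcp_rot: [-3.141, 0.01, 0.002]
wrist_force: [1.0, 0.2, -1.0]
width: 0.718
grip_force: 39.4
```

{"api": "step_arm", "payload": {
  "series": [0,0,0,0,0,0,0,0,0,0,0,0]
}}

```text
time: 18.38
tool_pos: [0.4535, -0.3133, 0.1673]
tcp_rot: [-3.141, 0.006, 0.001]
wrist_force: [0.1, 0.1, -0.9]
width: 0.719
grip_force: 39.4
```

```bash
python3 -c "
from h import *
s,p=wrist('w6.png')
for l,z in(('tray_handle',.12),('wide_well',0.004),('narrow_well',.004),('lemon_center',.033),('timer',s['tool_pos'][2]-.009)):
    for r in viewer.spot_point(p,l)[:2]: print(l,r['point'],round(r['score'],2),wz(p,s,r['point'],z))
"
```

```text
t 18.375 tcp [ 0.453 -0.313  0.167] x az -0.22101242319420664 tilt 0.07802961860672357 q6 0.924544410084618 w 0.7193871728149639 g 39.43028390407562 F [ 0.076  0.074 -0.912]
tray_handle [376.0, 123.3] 0.96 [ 0.513 -0.396  0.12 ]
tray_handle [266.9, 163.3] 0.17 [ 0.485 -0.322  0.12 ]
wide_well [494.3, 83.8] 0.67 [ 0.566 -0.62   0.004]
narrow_well [265.7, 166.1] 0.9 [ 0.452 -0.325  0.004]
lemon_center [258.9, 63.7] 0.79 [ 0.557 -0.318  0.033]
timer [259.2, 239.6] 0.59 [ 0.449 -0.316  0.158]
```

View pics/w6.png

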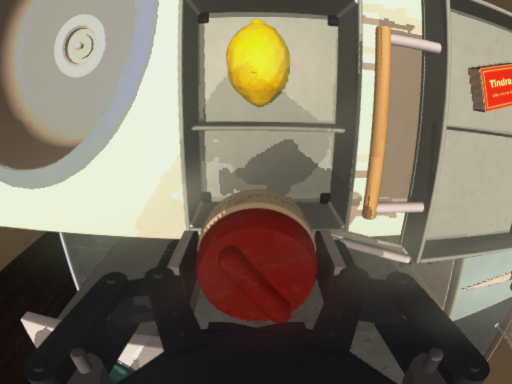

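The lemon lies in the wide well at (258,63), and the timer is held level over the narrow well at (257,265). I lower it.

{"api": "step_arm", "payload": {
  "series": [0,0.003,0.05,0,0,0.003,0.1,0,0,0.003,0.135,0,0,0.003,0.148,0,0,0.003,0.153,0,0,0.003,0.153,0]
}}

```text
time: 19.42
tool_pos: [0.4547, -0.3186, 0.0161]
tcp_rot: [3.14, -0.008, 0.003]
wrist_force: [0.8, 0.4, -1.9]
width: 0.717
grip_force: 39.5
```

{"api": "step_arm", "payload": {
  "series": [0,0,0,0,0,0,0,0,0,0,0,0],
  "gripper": 0.82
}}

```text
time: 19.8
tool_pos: [0.4547, -0.3186, 0.0162]
tcp_rot: [3.14, -0.008, 0.003]
wrist_force: [-0.4, -0.5, 3.9]
width: 0.823
grip_force: 0.6
```

{"api": "step_arm", "payload": {
  "series": [0,0,-0.04,0,0,0,-0.09,0,0,0,-0.15,0,0,-0.03,-0.2,0,0,-0.06,-0.22,0,0,-0.06,-0.22,0]
}}

```text
time: 20.55
tool_pos: [0.4552, -0.2573, 0.2378]
tcp_rot: [3.139, -0.005, 0.007]
wrist_force: [0.5, -0.2, -0.7]
width: 0.819
grip_force: 0.0
```

```bash
python3 -c "
from h import *
s,p=wrist('w7.png')
for l,z in(('tray_handle',.12),('narrow_well',.004),('lemon_center',.033),('timer',.004)):
    for r in viewer.spot_point(p,l)[:2]: print(l,r['point'],round(r['score'],2),wz(p,s,r['point'],z))
"
```

```text
t 20.55 tcp [ 0.455 -0.257  0.238] x az -0.17456304222373853 tilt 0.2982781241459129 q6 1.0116091775539156 w 0.818993795874923 g 0.0 F [ 0.458 -0.161 -0.738]
tray_handle [401.3, 119.9] 0.84 [ 0.513 -0.397  0.12 ]
lemon_center [306.1, 70.1] 0.87 [ 0.559 -0.317  0.033]
timer [306.8, 158.2] 0.59 [ 0.447 -0.326  0.004]
```

View pics/w7.png

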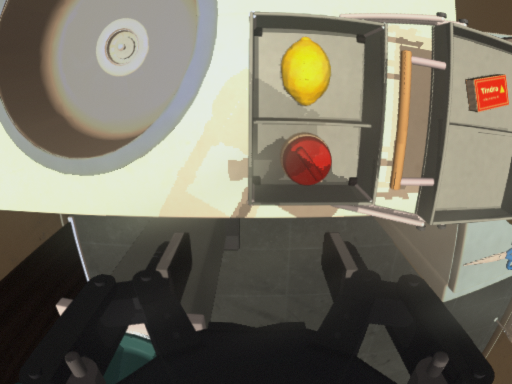

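The lemon is at (306,70) in the wide well and the timer upright at (307,160) in the narrow well. Now back to the bar at (404,120).

{"api": "step_arm", "payload": {
  "series": [0.02,0.05,0,0,0.04,0.1,0,0,0.052,0.14,0.0,0,0.052,0.14,0.04,0,0.052,0.14,0.09,0,0.052,0.14,0.13,0,0.052,0.14,0.137,0,0.052,0.14,0.137,0],
  "gripper": 0.42
}}

```text
time: 21.8
tool_pos: [0.505, -0.3984, 0.0974]
tcp_rot: [-3.141, 0.009, 0.002]
wrist_force: [0.4, 0.3, 1.1]
width: 0.422
grip_force: 0.0
```

{"api": "step_arm", "payload": {
  "series": [0,0,0,0,0,0,0,0,0,0,0,0,0,0,0,0],
  "gripper": 0,
  "newtons": 40
}}

```text
time: 22.3
tool_pos: [0.5066, -0.3968, 0.1004]
tcp_rot: [-3.14, 0.009, -0.004]
wrist_force: [1.1, 6.3, 2.0]
width: 0.112
grip_force: 39.0
```

```bash
python3 -c "
import numpy as np
r=lambda j:np.array((.110*(np.sin(j-1.187)+.927),.110*(np.cos(j-1.187)-.375)))
b=r(2.15)
for j in np.linspace(2.15,0,21): print(round(j,3),np.round(r(j)-b,3))"
```

```text
2.15 [0. 0.]
2.042 [-0.007  0.009]
1.935 [-0.015  0.018]
1.828 [-0.025  0.025]
1.72 [-0.034  0.032]
1.612 [-0.045  0.037]
1.505 [-0.056  0.042]
1.398 [-0.067  0.045]
1.29 [-0.079  0.047]
1.182 [-0.091  0.047]
1.075 [-0.103  0.046]
0.968 [-0.114  0.045]
0.86 [-0.126  0.041]
0.752 [-0.137  0.037]
0.645 [-0.147  0.031]
0.537 [-0.157  0.025]
0.43 [-0.166  0.017]
0.322 [-0.174  0.009]
0.215 [-0.181 -0.001]
0.107 [-0.187 -0.011]
0.0 [-0.192 -0.022]
```

{"api": "step_arm", "payload": {
  "series": [0,-0.007,-0.009,0,0,-0.015,-0.018,0,0,-0.025,-0.025,0,0,-0.034,-0.032,0,0,-0.045,-0.037,0,0,-0.056,-0.042,0,0,-0.067,-0.045,0,0,-0.079,-0.047,0]
}}

```text
time: 23.3
tool_pos: [0.5075, -0.3198, 0.147]
tcp_rot: [3.138, -0.008, 0.007]
wrist_force: [6.4, -2.0, -5.9]
width: 0.109
grip_force: 39.1
```

{"api": "step_arm", "payload": {
  "series": [0,-0.012,0,0,0,-0.024,0.001,0,0,-0.035,0.002,0,0,-0.047,0.006,0,0,-0.058,0.01,0,0,-0.068,0.016,0,0,-0.078,0.022,0,0,-0.087,0.03,0]
}}

```text
time: 24.3
tool_pos: [0.5087, -0.2305, 0.1171]
tcp_rot: [-3.14, 0.009, -0.009]
wrist_force: [7.7, 5.8, 6.0]
width: 0.112
grip_force: 40.1
```

{"api": "step_arm", "payload": {
  "series": [0,-0.008,0.008,0,0,-0.015,0.018,0,0,-0.021,0.028,0,0,-0.026,0.039,0,0,-0.026,0.041,0,0,-0.026,0.041,0]
}}

```text
time: 25.05
tool_pos: [0.5092, -0.2045, 0.0783]
tcp_rot: [-3.14, 0.009, -0.008]
wrist_force: [1.8, 10.6, 21.0]
width: 0.11
grip_force: 41.7
```

{"api": "step_arm", "payload": {
  "series": [0,0,0,0,0,0,0,0,0,0,0,0],
  "gripper": 0.42
}}

```text
time: 25.42
tool_pos: [0.5049, -0.2057, 0.0729]
tcp_rot: [-3.141, 0.008, 0.004]
wrist_force: [-0.5, -0.7, -0.1]
width: 0.414
grip_force: 0.0
```

{"api": "step_arm", "payload": {
  "series": [0,0,-0.04,0,0,0,-0.09,0,0,0,-0.12,0,0,0,-0.15,0,0,0,-0.15,0,0,0,-0.15,0,0,0,-0.15,0,0,0,-0.15,0]
}}

```text
time: 26.42
tool_pos: [0.5055, -0.2058, 0.2223]
tcp_rot: [-3.14, 0.008, 0.004]
wrist_force: [0.6, -0.4, -0.4]
width: 0.419
grip_force: 0.0
```

```bash
python3 -c "
from h import *
s,p=wrist('w8.png')
for l,z in(('tray_handle',.098),('tray_floor',.076),('matchbox',.076)):
    for r in viewer.spot_point(p,l)[:2]: print(l,r['point'],round(r['score'],2),wz(p,s,r['point'],z))
"
```

```text
t 26.425 tcp [ 0.506 -0.206  0.222] x az -0.29603407573391216 tilt 0.15772120676445983 q6 1.1437640060533012 w 0.41941426552789834 g 0.0 F [ 0.594 -0.428 -0.423]
tray_handle [251.9, 165.8] 0.55 [ 0.515 -0.203  0.098]
tray_floor [370.4, 159.3] 0.67 [ 0.516 -0.327  0.076]
matchbox [377.4, 119.5] 0.73 [ 0.558 -0.331  0.076]
```

View pics/w8.png

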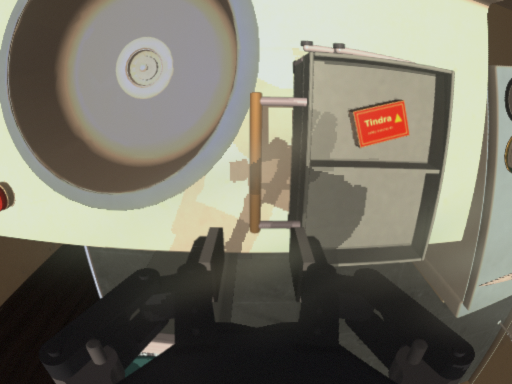

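The tray is shut: the bar is at (255,163) and world y -0.203, the same as at the start. The matchbox lies in the tray at (380,122), and the gripper is free of everything.

```bash
python3 -c "
from workcell import job
print(job.finish_job())"
```

```text
the job is handed in; nothing more can be done
None
```

The job is handed in at about 26 s of the 72 s allowed. The last pictures show the lemon in the wide well, the timer upright in the narrow well and the tray shut with the matchbox in it. The hand-in returned no verdict.

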